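# Open the sprung sample clamp and slide the sample in

### The job

Open the spring-loaded clamp on the round microscope stage: push its steel knob all the way in and let go, so that the slide springs partly back and latches on its stop pin with the jaws open. Then push the round resin sample that stands on the stage in between the open jaws until it rests against the back stop, without ever lifting it or tipping it over. Leave the clamp latched open and everything else on the stage and bench where it is.

Things in the scene. Friction and masses are not known exactly. Their poses are not given: they have to be found in the camera images.
- stage: Round black microscope stage, fixed. Origin: its centre at bench level. Its axes: x = the way the sample goes into the clamp, y = the way the knob is pushed, z up. Disc 230 mm wide, flat top 60 mm above the bench; base 240 x 240 mm, 18 mm high. Two micrometer heads on the +y side reach 161 mm from the centre, lower than the disc top. The aluminium clamp is screwed onto the disc
- seat (a point): Where the centre of the sample's underside belongs: on the stage top, one sample radius (15 mm) in front of the back stop, midway between the jaws when the slide is latched. In the stage frame (15, 0, 60) mm
- back_stop (a point): Foot of the back stop at mid gap, stage frame (30, 0, 60) mm. The stop is the upright front face, looking along -x, of the clamp's slide channel: x 30 to 62, y -49 to 48 mm, top at z 87. A bridge over the channel carries the stop pin; the pin's 18 mm black knob at x 46, y -14 is the clamp's highest point, z 110 (118 when raised)
- fixed_jaw (a point): Foot of the fixed jaw's clamping face, which looks along the stage's +y. In the stage frame (15, -19, 60) mm. The jaw spans x 3 to 30, y -33 to -19 mm, top at z 84; its bevelled mouth corner reaches x -2, y -24
- sliding_jaw (a point): Foot of the sliding jaw's clamping face, which looks along the stage's -y; stage frame (15, -1 + travel, 60) mm. The jaw spans x 3 to 28 mm and is 14 mm thick towards +y, top at z 94, its arm running back over the channel to x 54; its bevelled mouth corner reaches x -2. Moves with the slide
- knob_face (a point): Centre of the flat outer end face of the clamp's steel push knob, a disc 24 mm wide and 14 mm long, axis along the stage's y, 14 mm above the stage top. The face looks along the stage's -y and is pushed along +y. At travel 0 it lies at (46, -97, 74) mm in the stage frame; it moves with the slide
- clamp_slide (a joint): Travel of knob and sliding jaw along the stage's +y, m. 0: spring-returned, jaws 18 mm apart. 0.034: at its end stop, jaws 52 mm apart. 0.020: latched on the stop pin, jaws 38 mm apart. The spring pushes back with 3 N at 0, 5.4 N at 0.020, 7.1 N at 0.034. Beyond 0.020 the pin drops behind a tooth of the slide, which then cannot return below 0.020
- stop_pin (a joint): Height of the sprung vertical stop pin, m. 0 = down (its rest, and when it holds the slide); rises about 6 mm as the tooth passes under it. Pulling it up would unlatch the slide
- mount: The sample: an upright round disc of cast resin with a small steel section in its top face, 30 mm in diameter, 22 mm tall, 30 to 65 g; stands loose on the stage top, in front (-x side) of the clamp. Origin: centre of its underside; z is its axis
- gauge: Bystander on the stage: steel gauge block 34 x 9 mm, 30 mm tall, beyond the sliding jaw (stage +y side). Origin: centre of its underside
- target: Bystander on the stage: brass calibration disc 25 mm in diameter, 9 mm tall, beside the fixed jaw (stage -y side). Origin: centre of its underside
- spare_a: Bystander: another sample of the same kind, lying in the tray. Origin: centre of its underside
- spare_b: Bystander: another sample of the same kind, lying in the tray. Origin: centre of its underside
- objective: Bystander: microscope objective standing on the bench, 32 mm in diameter, 58 mm tall. Origin: centre of its underside
- cleaner: Bystander: small bottle, 44 mm in diameter, 110 mm tall, on the bench. Origin: centre of its underside
- tweezers: Bystander: steel tweezers lying flat on the bench, 125 mm long, 6 mm high. Origin: near their middle

How it is judged:
By the outcome, as a careful person would: the job done as asked, in the order asked, and still so for the second after the job is handed in, with the robot touching nothing.
It also fails if it takes over 58 s, if anything falls off the work surface, if the arm or the gripper's body presses on something with over 40 N, if the wrist force passes 120 N, or if a joint passes its speed limit or range.

### The arm

A 6-joint arm with a two-finger parallel gripper is mounted at the origin on the work surface. World frame = base frame: x ahead of the robot, y to its left, z up, the work surface at z = 0. Lengths are in mm, angles in rad, forces in N, time in s.
With the tool pointing down it reaches from about 350 to 775 mm from the base axis. Payload 7.3 kg.
Tool frame: the origin (TCP) lies midway between the tips of the shut fingers; the grasp point (between the pads) lies bot.tcp_to_grasp behind it (bot.tcp_to_grasp is the distance from the TCP to the grasp point, in mm); z points along the fingers, y is the direction in which the jaws open and shut (so a half turn about z gives the same grasp; the last joint's range is limited). The gripper opens to 92 mm and grips with 3 to 60 N. Pads are 19 mm wide; open, the fingers measure 130 mm over their backs; the gripper's body (75 mm by 190 mm) begins 47 mm behind the grasp point.
Start: joints at [1.172, 0.342, 1.524, -0, 1.275, -0.146], TCP at [131.295, 508.337, 226.741] pointing down, gripper open.
Joint ranges: [-2.53, 2.53], [-0.77, 2.02], [0.04, 2.7], [-1, 4.14], [0.28, 2.66], [-3.11, 3.11]. Speed limits (rad/s): [2.57, 2.57, 3.14, 3.14, 3.14, 3.14].

### API

Orientations are given as [roll, pitch, yaw] about the fixed x, y, z axes, in that order (R = Rz(yaw) Ry(pitch) Rx(roll)).
In Python, from plant import bot gives the robot as it stands.
- The arm moves only by the shell command python3 -m inch 'ROWS'. ROWS is JSON, one flat list of numbers, 7 for each row, row after row: the shift along the world's x, y, z in cm, then the turn, a rotation vector about the world's x, y, z in degrees, then the gripper command: -1 is shut, 1 is fully open, values between are in proportion. In form: [tx, ty, tz, ax, ay, az, fingers, tx, ty, tz, ax, ay, az, fingers, ...]. A call has exactly 5 rows; each row is the pose to reach, as a shift and turn from the pose measured when the call began; what a row does not reach only later rows make up. A row lasts 1/10 s, in which the tool goes at most 50 mm and 8.59 degrees, less where a joint would pass 70% of its speed; a pose out of reach is approached as far as the arm can. A call with a gripper value outside its range is refused whole. The fingers move at their own pace and stop on an object; the grip force is fixed at half the most. Time passes only in rows, so rows that repeat a pose let the fingers close, or fill a call up. It gives the time, the measured TCP pose, the force and the opening at its end, in the units of the state.
- bot.get_obs(): the state, without advancing time (a new reading comes with each control period).
- bot.capture(name): name is "scene" or "top"; returns the picture (480x640x3 uint8, red, green, blue); there is no depth.
- bot.calibration(name): a dict with "fx", "fy", "cx", "cy" (pixels), "cam_to_world" (4x4, takes a point from camera to world coordinates). Camera axes: x right, y down, z forward; pixel columns grow to the right and rows downward; lengths in mm; the calibration is good to about 2 mm. A picture is of the moment at which its call begins. calibration takes no time and is no camera call.
- bot.close_job(): hands the job in, once; it reports no verdict.
The state is a dict: "time": time; "joint_positions": joint angles; "dq": joint speeds; "tau": joint torques, N m; "tool_pos": TCP position; "tcp_rot": TCP orientation; "contact_force": force on the tool from outside, world axes, zero at the start; "moment": the same for the moment, N m; "grip_width": finger opening in mm.
Only numpy, scipy, OpenCV 4.12 (cv2) and the standard library are available. Lean on these libraries where they do the work, as an engineer would, in place of code of your own. Each camera call takes 0.05 s, during which the arm holds its last target.

## Working session

There is one attempt and no reset: what is moved stays moved. The work goes in short steps, Python scripts to look and compute and a shell command to move; the robot and the scene stay as the last step left them, time stands still between calls to the robot, and variables do not carry over. Pictures are saved under pics/ and viewed, and the job is handed in when it is done.

```bash
ls; mkdir -p pics; python3 - <<'E'
from plant import bot
import cv2
for n in("scene","top"):
    im=bot.capture(n); cv2.imwrite(f"pics/{n}0.png",im[:,:,::-1]); c=bot.calibration(n); print(n,c)
o=bot.get_obs(); print(o, bot.tcp_to_grasp)
E
```

```text
pics
scene {'fx': 435.2706314655727, 'fy': 435.2706314655727, 'cx': 316.9728072982208, 'cy': 245.85780427138906, 'cam_to_world': array([[ 4.82701917e-01,  6.24579936e-01, -6.13920811e-01,
         1.15032301e+03],
       [ 8.75724183e-01, -3.52464206e-01,  3.29963845e-01,
        -3.05948272e+02],
       [-1.02963140e-02, -6.96899481e-01, -7.17094902e-01,
         8.20792481e+02],
       [ 0.00000000e+00,  0.00000000e+00,  0.00000000e+00,
         1.00000000e+00]])}
top {'fx': 618.3607083500439, 'fy': 618.3607083500439, 'cx': 314.2695388290251, 'cy': 243.86482857654565, 'cam_to_world': array([[ 3.67458385e-03, -9.77527665e-01,  2.10775144e-01,
         1.18163782e+02],
       [-9.99991886e-01, -3.24401209e-03,  2.38852864e-03,
         6.40390362e+01],
       [-1.65109571e-03, -2.10782211e-01, -9.77531653e-01,
         1.71569221e+03],
       [ 0.00000000e+00,  0.00000000e+00,  0.00000000e+00,
         1.00000000e+00]])}
{'time': 0.1, 'joint_positions': array([ 1.17200926e+00,  3.42661167e-01,  1.52489646e+00,  2.04325868e-06,
        1.27540301e+00, -1.46003860e-01]), 'dq': array([-9.49294656e-05, -1.43929246e-03, -3.71310210e-03,  5.19941980e-04,
        4.68895791e-04, -6.68803027e-04]), 'tau': array([ 9.80076184e-04, -4.32005453e+01, -2.44693655e+01,  7.18046352e-02,
        5.26025158e-02, -6.72931355e-05]), 'tool_pos': array([131.14376576, 507.99238254, 226.11898399]), 'tcp_rot': array([-3.14023951e+00, -2.00954678e-04,  2.88880872e+00]), 'contact_force': array([ 0.58580159, -0.52457182,  0.54429587]), 'moment': array([0.06710923, 0.01309412, 0.01071418]), 'grip_width': 92.19242210861309} 18.8
```

View pics/scene0.png

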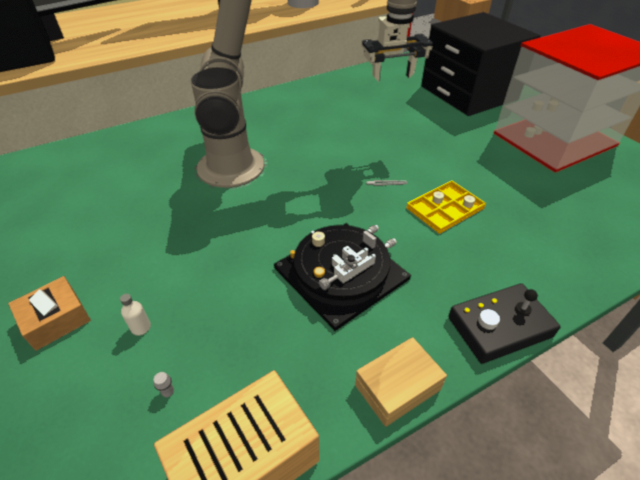

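View pics/top0.png

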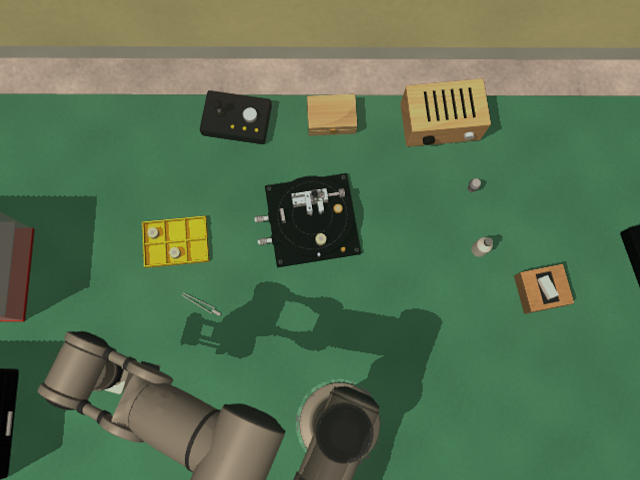

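```bash
python3 - <<'E'
import cv2
a=cv2.imread("pics/top0.png")[165:275,250:370]; cv2.imwrite("pics/tc0.png",cv2.resize(a,None,fx=5,fy=5,interpolation=2))
b=cv2.imread("pics/scene0.png")[215:330,270:415]; cv2.imwrite("pics/sc0.png",cv2.resize(b,None,fx=5,fy=5,interpolation=2))
E
```

```text
(no output)
```

View pics/tc0.png

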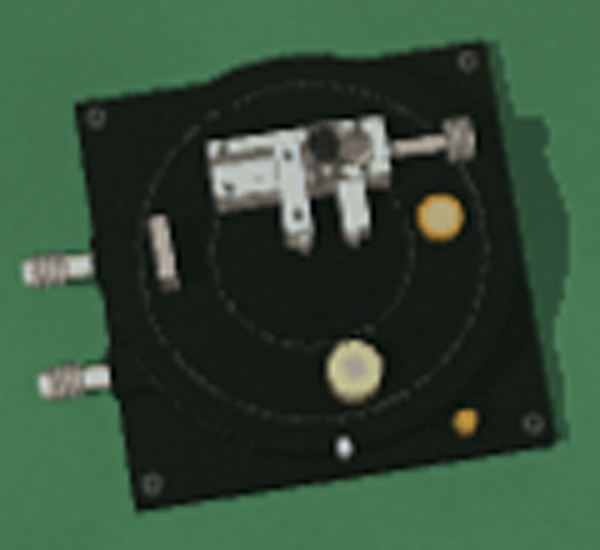

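View pics/sc0.png

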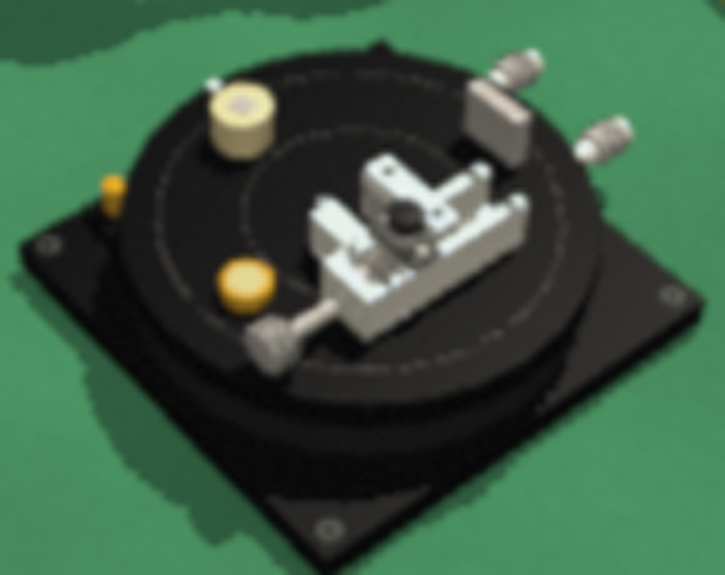

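```bash
cat > h.py <<'E'
import numpy as np, cv2
from plant import bot
def proj(n,P):
    c=bot.calibration(n);T=np.linalg.inv(c["cam_to_world"]);P=np.atleast_2d(P)
    q=P@T[:3,:3].T+T[:3,3];return np.c_[c["fx"]*q[:,0]/q[:,2]+c["cx"],c["fy"]*q[:,1]/q[:,2]+c["cy"]]
def ray(n,u,v,z):
    c=bot.calibration(n);T=c["cam_to_world"];d=T[:3,:3]@np.array([(u-c["cx"])/c["fx"],(v-c["cy"])/c["fy"],1]);o=T[:3,3]
    return o+d*(z-o[2])/d[2]
def s2w(p,P):
    P=np.atleast_2d(np.array(P,float));c,s=np.cos(p[2]),np.sin(p[2])
    return np.c_[p[0]+c*P[:,0]-s*P[:,1],p[1]+s*P[:,0]+c*P[:,1],P[:,2]]
T=lambda x,y:(250+x/5-.4,165+y/5-.4)
S=lambda x,y:(270+x/5-.4,215+y/5-.4)
E
python3 - <<'E'
from h import *
from scipy.optimize import least_squares
m=[("top",T(78,103),(120,120,18)),("top",T(487,40),(120,-120,18)),("top",T(555,440),(-120,-120,18)),("top",T(137,510),(-120,120,18)),
("top",T(325,141),(46,-14,110)),("top",T(461,139),(46,-90,74+8)),
("scene",S(705,302),(120,120,18)),("scene",S(20,248),(-120,-120,18)),("scene",S(407,211),(46,-14,110)),("scene",S(262,348),(46,-97,74))]
def r(p): return np.concatenate([(proj(n,s2w(p[:3],P))[0]-uv) for n,uv,P in m])
f=least_squares(r,[480,60,0.1],loss="soft_l1");p=f.x;print(p,np.degrees(p[2]));print(r(p).reshape(-1,2).round(1))
for n in("top","scene"):
    print(n,least_squares(lambda p:np.concatenate([(proj(a,s2w(p[:3],P))[0]-uv) for a,uv,P in m if a==n]),p).x)
def w2s(p,w): 
    d=np.array(w[:2])-p[:2];c,s=np.cos(p[2]),np.sin(p[2]);return np.round([c*d[0]+s*d[1],-s*d[0]+c*d[1]],1)
for nm,z,t,s in[("mount",82,T(355,368),S(242,103)),("target",69,T(440,217),S(247,278))]:
    for n,uv in(("top",t),("scene",s)):
        w=ray(n,*uv,z);print(nm,n,w.round(1),w2s(p,w))
w=ray("top",*T(160,245),90);print("gauge",w2s(p,w))
np.save("pose.npy",p)
E
```

```text
[5.58650820e+02 7.52834320e+01 1.62241436e-01] 9.29574951946063
[[-1.2 -0.6]
 [-0.5 -0.7]
 [ 0.3  0. ]
 [-0.9 -0.6]
 [-0.5 -0.2]
 [-0.4 -1.1]
 [-0.3 -0.6]
 [-1.8 -1.3]
 [-1.2 -0.4]
 [-1.3  0.6]]
top [5.57161651e+02 7.38102030e+01 1.60961195e-01]
scene [5.60730404e+02 7.70414953e+01 1.64780920e-01]
mount top [486.2  50.9  82. ] [-75.5 -12.3]
mount scene [487.5  53.6  82. ] [-73.7  -9.9]
target top [574.6   4.1  69. ] [  4.3 -72.9]
target scene [576.9   6.6  69. ] [  6.9 -70.7]
gauge [ 7.2 81.8]
```

```bash
python3 -m inch '[3.2,-3.6,0,0,0,5,-1, 6.4,-7.2,0,0,0,10,-1, 9.6,-10.8,0,0,0,15,-1, 12.8,-14.4,0,0,0,20,-1, 16,-18,0,0,0,23.8,-1]'
```

```text
time: 0.6
tool_pos: [291.8, 326.3, 226.0]
tcp_rot: [-3.14, -0.0, -2.975]
contact_force: [0.3, 1.2, -0.3]
grip_width: 56.2
```

```bash
python3 -m inch '[3.2,-3.7,0,0,0,0,-1, 6.4,-7.4,0,0,0,0,-1, 9.6,-11.1,0,0,0,0,-1, 12.8,-14.8,0,0,0,0,-1, 16,-18.5,0,0,0,0,-1]'; python3 -m inch '[3.5,-4,0,0,0,0,-1, 7,-8,0,0,0,0,-1, 10.5,-12,0,0,0,0,-1, 14,-16,0,0,0,0,-1, 17.5,-20,-2,0,0,0,-1]'
```

```text
time: 1.1
tool_pos: [452.7, 139.5, 225.8]
tcp_rot: [-3.14, -0.001, -2.975]
contact_force: [1.0, 0.9, 0.7]
grip_width: 16.3
time: 1.6
tool_pos: [616.6, -47.8, 212.9]
tcp_rot: [-3.139, 0.002, -2.976]
contact_force: [0.8, 0.7, 1.1]
grip_width: 0.4
```

```bash
python3 -m inch '[1.1,-1.3,-4,0,0,0,-1, 1.1,-1.3,-8,0,0,0,-1, 1.1,-1.3,-12,0,0,-0.2,-1, 1.1,-1.3,-14.4,0,0,-0.2,-1, 1.1,-1.3,-14.4,0,0,-0.2,-1]'
python3 - <<'E'
from h import *
print(bot.get_obs()["tool_pos"])
a=bot.capture("top")[165:275,250:370,::-1]; cv2.imwrite("pics/tc1.png",cv2.resize(a,None,fx=5,fy=5,interpolation=2))
b=bot.capture("scene")[205:330,270:415,::-1]; cv2.imwrite("pics/sc1.png",cv2.resize(b,None,fx=4.5,fy=4.5,interpolation=2))
E
```

```text
time: 2.1
tool_pos: [624.7, -60.3, 64.3]
tcp_rot: [3.141, -0.006, -2.98]
contact_force: [-0.5, -0.8, -0.2]
grip_width: 0.1
[624.69918256 -60.27041907  64.31688347]
```

View pics/tc1.png

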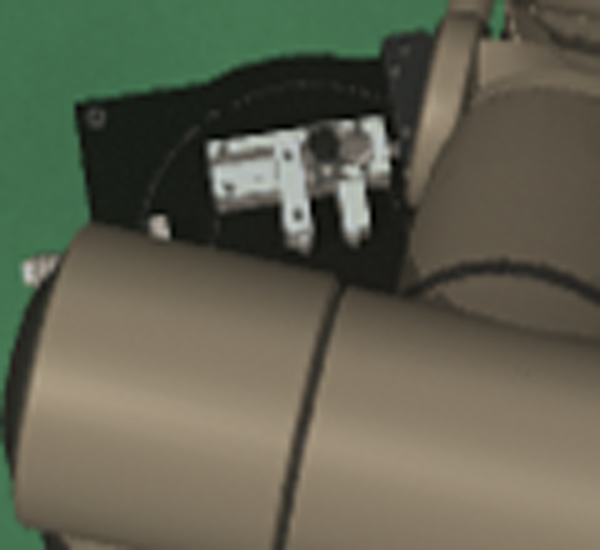

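View pics/sc1.png

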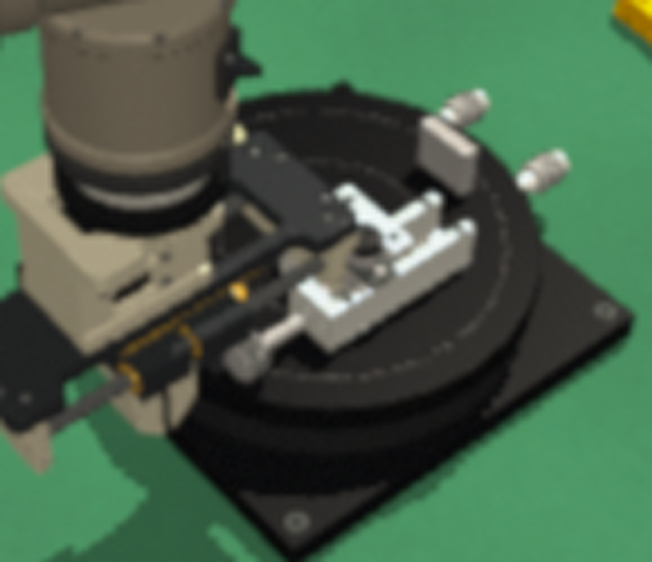

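```bash
python3 - <<'E'
from h import *
p=np.load("pose.npy"); o=bot.get_obs(); t=o["tool_pos"]; ey=np.array([-np.sin(p[2]),np.cos(p[2]),0])
print(t,o["joint_positions"])
for z in range(60,180,10):
    q=np.array([t+ey*95,t-ey*95,t]);q[:,2]=z
    print(z,((proj("scene",q)-[270,205])*4.5).round(0).tolist())
E
```

```text
[627.83372213 -60.78065424  69.1464536 ] [-2.17213290e-01  6.81395728e-01  1.40896833e+00 -1.62689981e-03
  1.04834535e+00 -1.94942095e+00]
60 [[301.0, 332.0], [-14.0, 530.0], [150.0, 427.0]]
70 [[301.0, 319.0], [-16.0, 517.0], [149.0, 414.0]]
80 [[302.0, 306.0], [-18.0, 505.0], [149.0, 401.0]]
90 [[302.0, 293.0], [-20.0, 492.0], [148.0, 388.0]]
100 [[302.0, 280.0], [-22.0, 479.0], [147.0, 375.0]]
110 [[303.0, 266.0], [-24.0, 465.0], [146.0, 361.0]]
120 [[303.0, 252.0], [-27.0, 452.0], [146.0, 348.0]]
130 [[304.0, 238.0], [-29.0, 438.0], [145.0, 334.0]]
140 [[304.0, 224.0], [-31.0, 424.0], [144.0, 320.0]]
150 [[305.0, 210.0], [-33.0, 410.0], [143.0, 305.0]]
160 [[305.0, 195.0], [-36.0, 396.0], [143.0, 291.0]]
170 [[306.0, 180.0], [-38.0, 381.0], [142.0, 276.0]]
```

```bash
python3 - <<'E'
from h import *
b=bot.capture("scene")[150:330,230:400,::-1]; cv2.imwrite("pics/sc2.png",cv2.resize(b,None,fx=3.3,fy=3.3,interpolation=2))
b=cv2.imread("pics/scene0.png")[10:100,340:450]; cv2.imwrite("pics/g0.png",cv2.resize(b,None,fx=6,fy=6,interpolation=2))
E
```

```text
(no output)
```

View pics/sc2.png

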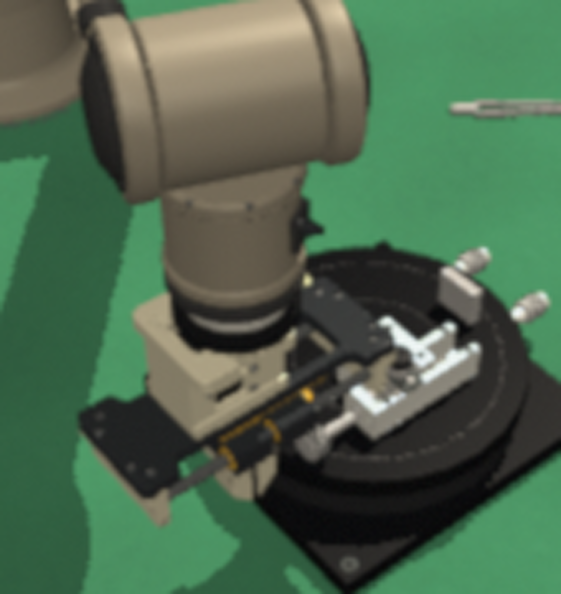

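View pics/g0.png

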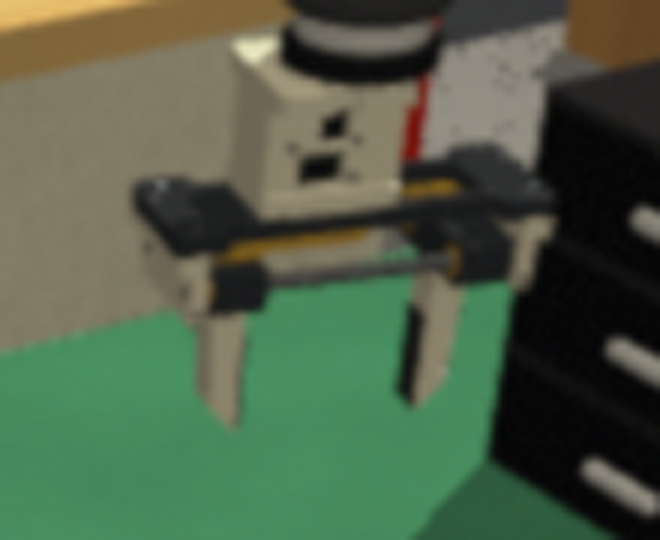

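```bash
python3 -m inch '[-0.1,0.6,0.1,0,0,0,-1, -0.2,1.2,0.2,0,0,0,-1, -0.3,1.8,0.2,0,0,0,-1, -0.37,2.3,0.2,0,0,0,-1, -0.4,2.5,0.2,0,0,0,-1]';python3 -m inch '[-0.05,0.3,0,0,0,0,-1, -0.1,0.6,0,0,0,0,-1, -0.15,0.9,0,0,0,0,-1, -0.2,1.2,0,0,0,0,-1, -0.25,1.5,0,0,0,0,-1]'
```

```text
time: 2.75
tool_pos: [624.5, -35.0, 72.6]
tcp_rot: [-3.138, 0.005, -2.978]
contact_force: [-0.7, -0.1, 0.8]
grip_width: 0.4
time: 3.25
tool_pos: [622.7, -22.1, 73.1]
tcp_rot: [-3.135, 0.006, -2.979]
contact_force: [-0.8, -8.9, 1.6]
grip_width: 0.5
```

```bash
python3 -m inch '[-0.1,0.4,-0.1,0,0,0,-1, -0.2,0.8,-0.2,0,0,0,-1, -0.27,1.1,-0.2,0,0,0,-1, -0.35,1.4,-0.2,0,0,0,-1, -0.4,1.6,-0.2,0,0,0,-1]';python3 -m inch '[0,0.2,0,0,0,0,-1, -0.05,0.35,0,0,0,0,-1, -0.08,0.5,0,0,0,0,-1, -0.1,0.6,0,0,0,0,-1, -0.1,0.7,0,0,0,0,-1]'
```

```text
time: 3.75
tool_pos: [620.2, -7.4, 72.6]
tcp_rot: [-3.132, 0.01, -2.979]
contact_force: [1.2, -6.2, 5.9]
grip_width: 0.5
time: 4.25
tool_pos: [619.8, -2.0, 73.4]
tcp_rot: [-3.13, 0.011, -2.98]
contact_force: [-0.4, -7.2, 2.6]
grip_width: 0.4
```

```bash
python3 -m inch '[-0.05,0.2,-0.1,0,0,0,-1, -0.05,0.3,-0.1,0,0,0,-1, -0.07,0.4,-0.1,0,0,0,-1, -0.1,0.5,-0.1,0,0,0,-1, -0.1,0.6,-0.1,0,0,0,-1]'
```

```text
time: 4.75
tool_pos: [619.3, 2.3, 73.2]
tcp_rot: [-3.127, 0.012, -2.98]
contact_force: [-1.3, -7.6, 5.2]
grip_width: 0.3
```

```bash
python3 -m inch '[0,0.1,0,0,0,0,-1, 0,0.2,0,0,0,0,-1, 0,0.2,0,0,0,0,-1, 0,0.3,0,0,0,0,-1, 0,0.3,0,0,0,0,-1]'
```

```text
time: 5.25
tool_pos: [619.3, 3.6, 73.7]
tcp_rot: [-3.125, 0.011, -2.98]
contact_force: [-1.3, -8.1, 3.1]
grip_width: 0.3
```

```bash
python3 -m inch '[0,0.2,0,0,0,0,-1, 0,0.3,0,0,0,0,-1, 0,0.4,0,0,0,0,-1, 0,0.5,0,0,0,0,-1, 0,0.5,0,0,0,0,-1]'
```

```text
time: 5.75
tool_pos: [619.1, 6.5, 74.0]
tcp_rot: [-3.122, 0.011, -2.98]
contact_force: [-1.3, -8.1, 2.2]
grip_width: 0.5
```

```bash
python3 - <<'E'
from h import *
a=bot.capture("top")[165:275,250:370,::-1]; cv2.imwrite("pics/tc3.png",cv2.resize(a,None,fx=5,fy=5,interpolation=2))
print(bot.get_obs()["tool_pos"],bot.get_obs()["contact_force"])
E
```

```text
[619.09531259   6.48731783  73.93755849] [-2.49768962 -8.85867577  2.09493486]
```

View pics/tc3.png

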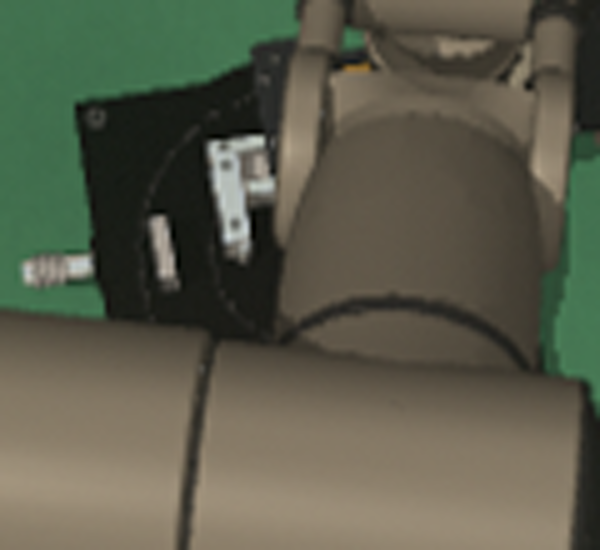

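```bash
python3 -m inch '[0,0.2,-0.1,0,0,0,-1, 0,0.3,-0.1,0,0,0,-1, 0,0.3,-0.1,0,0,0,-1, 0,0.4,-0.1,0,0,0,-1, 0,0.4,-0.1,0,0,0,-1]'
```

```text
time: 6.3
tool_pos: [619.1, 6.8, 73.8]
tcp_rot: [-3.117, 0.01, -2.981]
contact_force: [-2.4, -15.1, 5.8]
grip_width: 0.6
```

```bash
python3 -m inch '[0.05,-0.4,0,0,0,0,-1, 0.1,-0.8,0,0,0,0,-1, 0.15,-1.2,0,0,0,0,-1, 0.25,-1.6,0,0,0,0,-1, 0.3,-1.9,0,0,0,0,-1]';python3 -m inch '[0.1,-1,0,0,0,0,-1, 0.3,-2,0,0,0,0,-1, 0.5,-3,0,0,0,0,-1, 0.6,-4,0,0,0,0,-1, 0.6,-4,2,0,0,0,-1]'
```

```text
time: 6.8
tool_pos: [622.1, -12.2, 73.7]
tcp_rot: [-3.117, 0.01, -2.981]
contact_force: [0.0, -0.5, 0.6]
grip_width: 0.3
time: 7.3
tool_pos: [626.5, -53.8, 91.2]
tcp_rot: [-3.119, 0.005, -2.983]
contact_force: [0.3, -0.5, -0.5]
grip_width: 0.4
```

```bash
python3 -m inch '[0,-1,3,-0.7,0,0,-1, 0,-2,6,-1.3,0,0,-1, 0,-4,9,-1.3,0,0,-1, -1,-7,11,-1.3,0,0,-1, -2,-10,11,-1.3,0,0,-1]'
python3 - <<'E'
from h import *
a=bot.capture("top")[165:275,250:370,::-1]; cv2.imwrite("pics/tc4.png",cv2.resize(a,None,fx=5,fy=5,interpolation=2))
b=bot.capture("scene")[215:330,270:415,::-1]; cv2.imwrite("pics/sc4.png",cv2.resize(b,None,fx=5,fy=5,interpolation=2))
t=T(345,447);s=S(213,86)
for z in(20,30,40,50,60,70): print(z,ray("top",*t,z).round(),ray("scene",*s,z).round())
E
```

```text
time: 7.8
tool_pos: [607.9, -155.5, 204.9]
tcp_rot: [-3.093, 0.007, -2.982]
contact_force: [-0.2, 0.3, -0.5]
grip_width: 0.4
20 [455.  56.  20.] [413.  77.  20.]
30 [453.  56.  30.] [422.  72.  30.]
40 [451.  56.  40.] [431.  67.  40.]
50 [449.  56.  50.] [441.  62.  50.]
60 [447.  56.  60.] [450.  57.  60.]
70 [445.  56.  70.] [459.  53.  70.]
```

View pics/tc4.png

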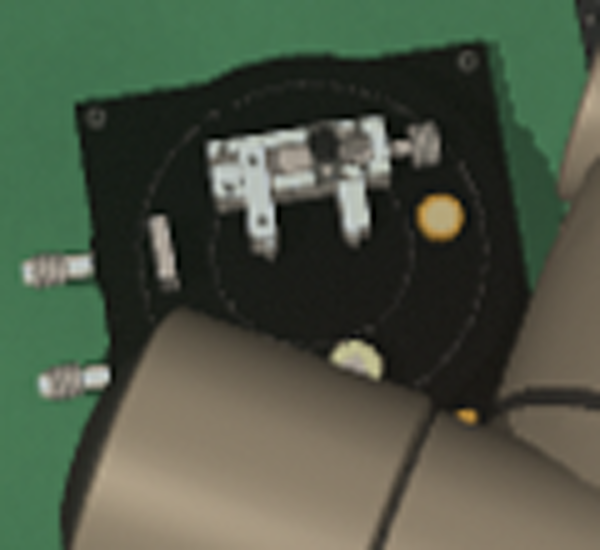

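View pics/sc4.png

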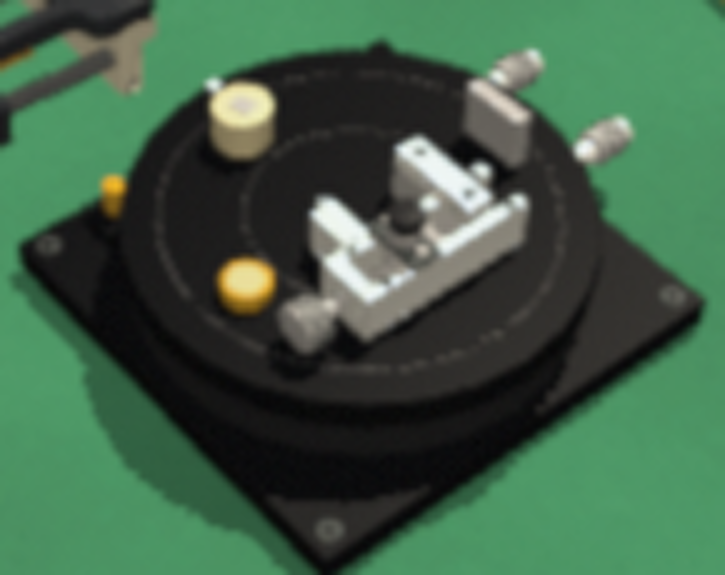

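```bash
python3 -m inch '[-3,3.8,0,0.6,0,0,-0.65, -6,7.6,0,1.2,0,0,-0.65, -9,11.4,0,1.8,0,0,-0.65, -12,15.2,-1,2.4,-0.1,0,-0.65, -15,19,-2,2.85,-0.15,0.1,-0.65]'
python3 -m inch '[-0.8,1.1,-2,0,0,0,-0.65, -0.8,1.1,-5,0,0,0,-0.65, -0.8,1.1,-7,0,0,0,-0.65, -0.8,1.1,-7,0,0,0,-0.65, -0.8,1.1,-7,0,0,0,-0.65]'
```

```text
time: 8.4
tool_pos: [454.4, 33.3, 181.8]
tcp_rot: [3.139, 0.013, -2.986]
contact_force: [0.8, 0.4, -0.8]
grip_width: 16.1
time: 8.9
tool_pos: [446.5, 44.4, 112.1]
tcp_rot: [3.139, 0.012, -2.986]
contact_force: [0.2, -1.0, -0.3]
grip_width: 16.3
```

```bash
python3 -m inch '[0.3,0.2,-1.5,0,0,0.4,-0.65, 0.3,0.2,-3,0,0,0.4,-0.65, 0.3,0.2,-4,0,0,0.4,-0.65, 0.3,0.2,-4.5,0,0,0.4,-0.65, 0.3,0.2,-4.5,0,0,0.4,-0.65]'
python3 - <<'E'
from h import *
b=bot.capture("scene")[195:315,260:405,::-1]; cv2.imwrite("pics/sc5.png",cv2.resize(b,None,fx=5,fy=5,interpolation=2))
a=bot.capture("top")[165:275,250:370,::-1]; cv2.imwrite("pics/tc5.png",cv2.resize(a,None,fx=5,fy=5,interpolation=2))
print(bot.get_obs()["tool_pos"])
E
```

```text
time: 9.4
tool_pos: [449.6, 46.3, 67.1]
tcp_rot: [3.139, 0.012, -2.979]
contact_force: [-0.1, 0.6, -0.1]
grip_width: 16.0
[449.99564101  46.31575231  67.62173158]
```

View pics/sc5.png

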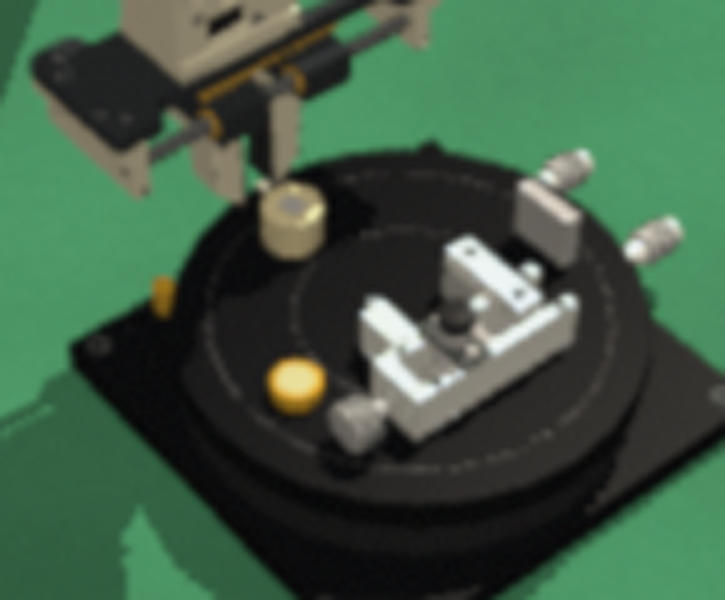

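View pics/tc5.png

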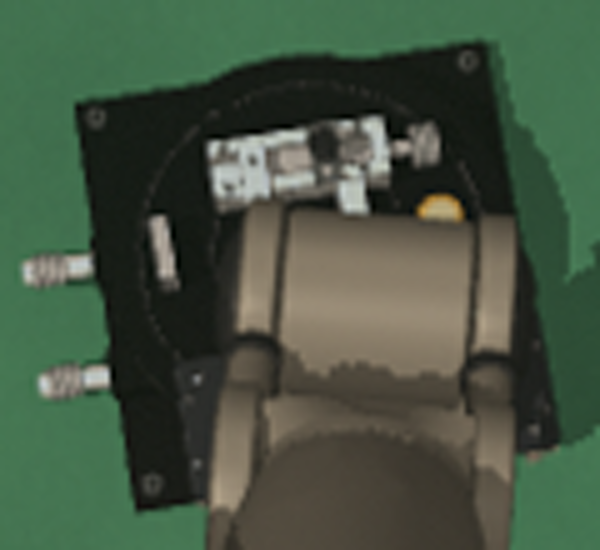

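```bash
python3 - <<'E'
from h import *
p=np.load("pose.npy"); t=bot.get_obs()["tool_pos"]; c,s=np.cos(p[2]),np.sin(p[2]); ex=np.array([c,s,0]);ey=np.array([-s,c,0])
f=lambda P:((proj("scene",P)-[260,195])*5+2).round(0).tolist()
for y in(-22,-8,8,22): print(y,f(t+9.5*ex+y*ey),f(t+9.5*ex+y*ey+[0,0,30]),"back",f(t-9.5*ex+y*ey))
m=s2w(p,[-75,-11,82]);print("mount top",f(m))
print("jaw corners", f(s2w(p,[[3,-33,84],[3,-19,84],[-2,-24,84],[3,19,94],[3,33,94],[30,-49,87],[62,48,87]])))
E
```

```text
-22 [[219.0, 213.0]] [[217.0, 168.0]] back [[196.0, 192.0]]
-8 [[242.0, 200.0]] [[240.0, 156.0]] back [[219.0, 179.0]]
8 [[267.0, 186.0]] [[266.0, 142.0]] back [[244.0, 166.0]]
22 [[290.0, 174.0]] [[289.0, 130.0]] back [[266.0, 154.0]]
mount top [[289.0, 203.0]]
jaw corners [[356.0, 313.0], [379.0, 299.0], [364.0, 298.0], [442.0, 247.0], [465.0, 234.0], [367.0, 359.0], [573.0, 301.0]]
```

```bash
python3 -m inch '[0.4,0.06,0,0,0,0,-0.65, 0.7,0.11,-0.1,0,0,0,-0.65, 1,0.16,-0.2,0,0,0,-0.65, 1.2,0.19,-0.3,0,0,0,-0.65, 1.4,0.23,-0.3,0,0,0,-0.65]'
python3 -m inch '[0.2,0.03,0,0,0,0,-0.65, 0.4,0.06,0,0,0,0,-0.65, 0.6,0.1,0,0,0,0,-0.65, 0.8,0.13,0,0,0,0,-0.65, 1,0.16,0,0,0,0,-0.65]'
python3 - <<'E'
from h import *
b=bot.capture("scene")[195:315,260:405,::-1]; cv2.imwrite("pics/sc6.png",cv2.resize(b,None,fx=5,fy=5,interpolation=2))
print(bot.get_obs()["tool_pos"])
E
```

```text
time: 10.0
tool_pos: [464.1, 48.7, 64.5]
tcp_rot: [3.139, 0.013, -2.979]
contact_force: [-0.0, 0.9, -0.3]
grip_width: 16.4
time: 10.5
tool_pos: [474.2, 50.3, 64.4]
tcp_rot: [3.139, 0.013, -2.979]
contact_force: [-0.9, 0.1, 0.5]
grip_width: 16.1
[474.61472752  50.28523885  64.50455478]
```

View pics/sc6.png

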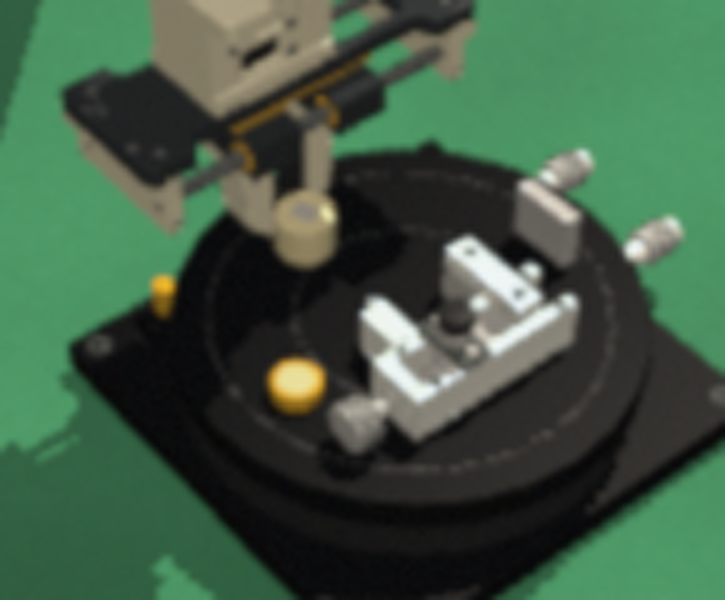

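```bash
python3 -m inch '[0.4,0.16,0,0,0,0,-0.65, 0.9,0.36,0,0,0,0,-0.65, 1.4,0.56,0,0,0,0,-0.65, 1.9,0.76,0,0,0,0,-0.65, 2.4,0.95,0,0,0,0,-0.65]'
python3 -m inch '[0.4,0.16,0,0,0,0,-0.65, 0.9,0.36,0,0,0,0,-0.65, 1.4,0.56,0,0,0,0,-0.65, 1.9,0.76,0,0,0,0,-0.65, 2.3,0.93,0,0,0,0,-0.65]'
python3 - <<'E'
from h import *
b=bot.capture("scene")[195:315,260:405,::-1]; cv2.imwrite("pics/sc7.png",cv2.resize(b,None,fx=5,fy=5,interpolation=2))
p=np.load("pose.npy");f=lambda P:((proj("scene",P)-[260,195])*5+2).round(0).tolist()
t=bot.get_obs()["tool_pos"];d=t[:2]-p[:2];c,s=np.cos(p[2]),np.sin(p[2]);print(t,c*d[0]+s*d[1],-s*d[0]+c*d[1])
print(f(s2w(p,[[-14.5,0,82],[15,0,82],[3,-19,84],[3,19,94]])))
E
```

```text
time: 11.05
tool_pos: [499.1, 60.0, 64.5]
tcp_rot: [3.139, 0.013, -2.979]
contact_force: [-0.9, -0.7, 0.6]
grip_width: 16.0
time: 11.55
tool_pos: [522.6, 69.5, 64.5]
tcp_rot: [3.139, 0.013, -2.979]
contact_force: [-0.7, -0.1, 0.2]
grip_width: 16.3
[523.16699353  69.63787023  64.55388517] -35.92977353438422 0.16030165020677245
[[386.0, 262.0], [427.0, 298.0], [379.0, 299.0], [442.0, 247.0]]
```

View pics/sc7.png

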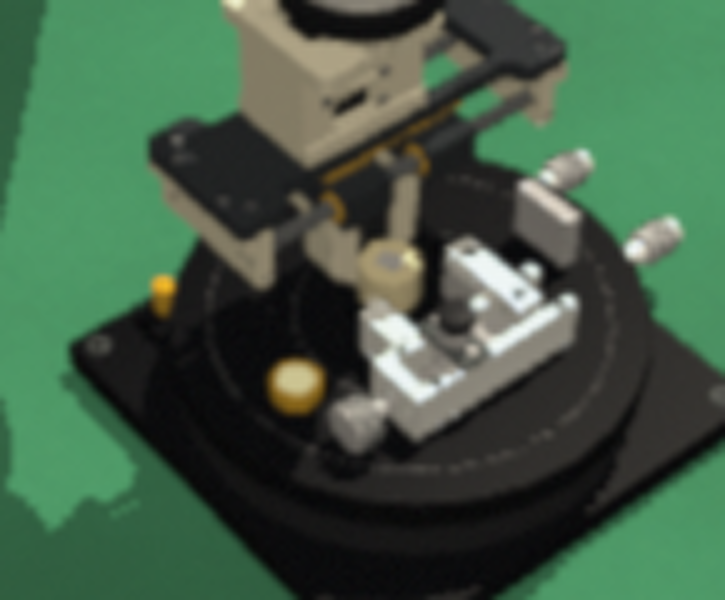

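```bash
python3 -m inch '[0.3,0.05,0,0,0,0,-0.65, 0.7,0.11,0,0,0,0,-0.65, 1.1,0.18,0,0,0,0,-0.65, 1.4,0.23,0,0,0,0,-0.65, 1.7,0.28,0,0,0,0,-0.65]'
python3 - <<'E'
from h import *
b=bot.capture("scene")[195:315,260:405,::-1]; cv2.imwrite("pics/sc8.png",cv2.resize(b,None,fx=5,fy=5,interpolation=2))
p=np.load("pose.npy");f=lambda P:((proj("scene",P)-[260,195])*5+2).round(0).tolist()
t=bot.get_obs()["tool_pos"];d=t[:2]-p[:2];c,s=np.cos(p[2]),np.sin(p[2]);x=c*d[0]+s*d[1];print(t,x,-s*d[0]+c*d[1])
print(f(s2w(p,[[x+22.2,0,82],[15,0,82]])))
E
```

```text
time: 12.1
tool_pos: [540.4, 72.4, 64.5]
tcp_rot: [3.139, 0.014, -2.979]
contact_force: [0.0, -1.2, -0.3]
grip_width: 16.0
[540.89719403  72.49306122  64.58915899] -17.97121056238996 0.1140273029527572
[[412.0, 285.0], [427.0, 298.0]]
```

View pics/sc8.png

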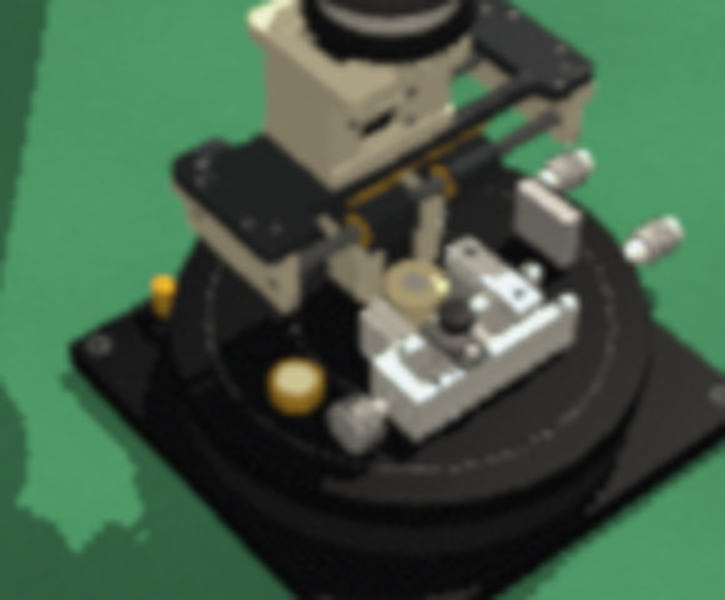

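```bash
python3 -m inch '[-0.5,-0.08,0,0,0,0,-0.65, -1,-0.16,0,0,0,0,-0.65, -1,-0.16,0,0,0,0,-1, -1,-0.16,0,0,0,0,-1, -1,-0.16,0,0,0,0,-1]'
python3 -m inch '[0.3,0.05,0,0,0,0,-1, 0.6,0.1,0,0,0,0,-1, 0.9,0.14,0,0,0,0,-1, 1.2,0.19,0,0,0,0,-1, 1.4,0.23,0,0,0,0,-1]'
```

```text
time: 12.65
tool_pos: [531.0, 70.9, 64.7]
tcp_rot: [3.139, 0.015, -2.979]
contact_force: [-0.0, -0.6, 0.2]
grip_width: 0.7
time: 13.15
tool_pos: [545.3, 73.2, 64.7]
tcp_rot: [3.139, 0.015, -2.979]
contact_force: [-0.1, 0.1, -0.2]
grip_width: 0.1
```

```bash
python3 -m inch '[0.1,0.02,0,0,0,0,-1, 0.15,0.02,0,0,0,0,-1, 0.2,0.03,0,0,0,0,-1, 0.25,0.04,0,0,0,0,-1, 0.3,0.05,0,0,0,0,-1]'
python3 - <<'E'
from h import *
b=bot.capture("scene")[195:315,260:405,::-1]; cv2.imwrite("pics/sc9.png",cv2.resize(b,None,fx=5,fy=5,interpolation=2))
o=bot.get_obs();print(o["tool_pos"],o["contact_force"])
E
```

```text
time: 13.65
tool_pos: [548.3, 73.7, 64.7]
tcp_rot: [3.139, 0.015, -2.979]
contact_force: [0.0, 0.1, 0.5]
grip_width: 0.5
[548.40118051  73.72415644  64.64739548] [-0.49716307 -0.09096894 -0.49318598]
```

View pics/sc9.png

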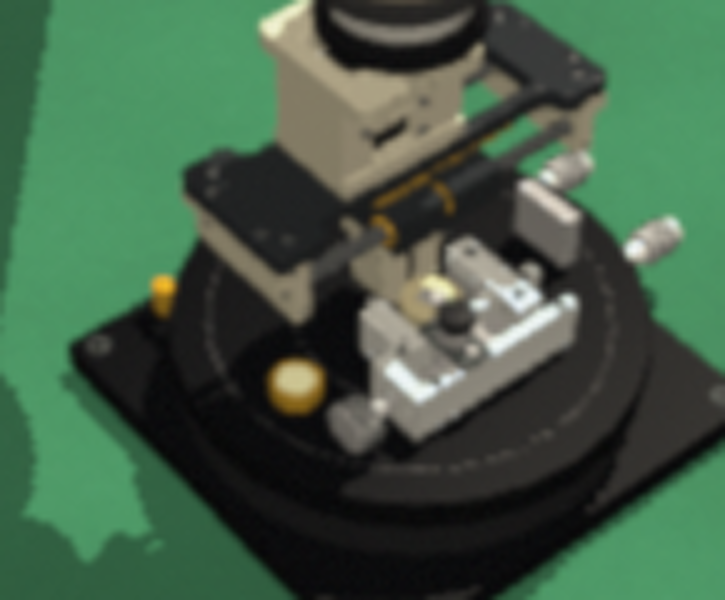

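```bash
python3 -m inch '[0.05,0.01,0,0,0,0,-1, 0.1,0.02,0,0,0,0,-1, 0.15,0.02,0,0,0,0,-1, 0.15,0.02,0,0,0,0,-1, 0.15,0.02,0,0,0,0,-1]'
```

```text
time: 14.2
tool_pos: [549.4, 73.9, 64.6]
tcp_rot: [3.139, 0.014, -2.979]
contact_force: [-2.8, -0.6, 1.4]
grip_width: 0.6
```

```bash
python3 -m inch '[0.05,0.01,0,0,0,0,-1, 0.1,0.02,0,0,0,0,-1, 0.15,0.02,0,0,0,0,-1, 0.15,0.02,0,0,0,0,-1, 0.15,0.02,0,0,0,0,-1]'
```

```text
time: 14.7
tool_pos: [549.6, 74.0, 64.5]
tcp_rot: [3.139, 0.011, -2.979]
contact_force: [-7.7, -1.0, 4.7]
grip_width: 0.5
```

```bash
python3 -m inch '[-0.2,-0.03,0,0,0,0,-1, -0.6,-0.1,0,0,0,0,-1, -1.2,-0.2,0,0,0,0,-1, -2.2,-0.36,0,0,0,0,-1, -3.5,-0.57,0,0,0,0,-1]'
python3 -m inch '[-1,-0.2,2,0,0,0,-1, -2,-0.4,5,0,0,0,-1, -3,-0.6,9,0,0,0,-1, -5,3,12,0,0,0,-1, -6,8,13,0,0,0,-1]'
python3 -m inch '[-1,4,1,0,0,0,-1, -3,8,2,0,0,0,-1, -5,12,2,0,0,0,-1, -7,16,2,0,0,0,-1, -9,20,2,0,0,0,-1]'
python3 - <<'E'
from h import *
a=bot.capture("top")[165:275,250:370,::-1]; cv2.imwrite("pics/tc10.png",cv2.resize(a,None,fx=5,fy=5,interpolation=2))
b=bot.capture("scene")[195:315,260:405,::-1]; cv2.imwrite("pics/sc10.png",cv2.resize(b,None,fx=5,fy=5,interpolation=2))
E
```

```text
time: 15.2
tool_pos: [514.0, 68.2, 64.5]
tcp_rot: [3.139, 0.012, -2.979]
contact_force: [-0.2, -0.3, -0.1]
grip_width: 0.5
time: 15.7
tool_pos: [454.6, 144.9, 197.1]
tcp_rot: [3.139, 0.017, -2.983]
contact_force: [1.0, 0.3, -0.3]
grip_width: 0.2
time: 16.2
tool_pos: [363.1, 346.1, 217.3]
tcp_rot: [3.139, 0.018, -2.983]
contact_force: [0.6, 0.6, -0.8]
grip_width: 0.5
```

View pics/tc10.png

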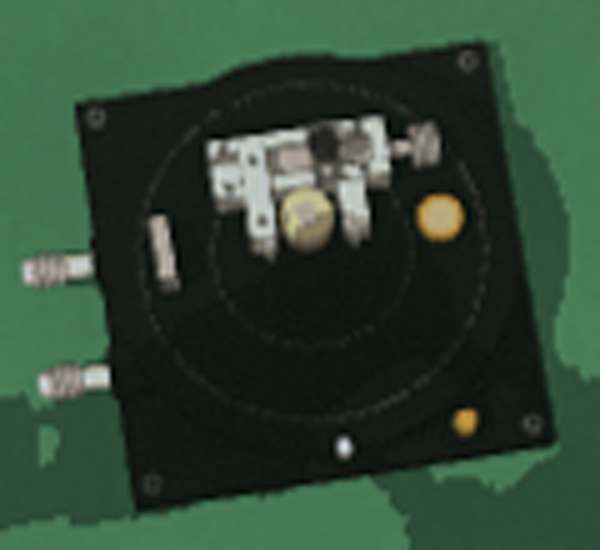

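View pics/sc10.png

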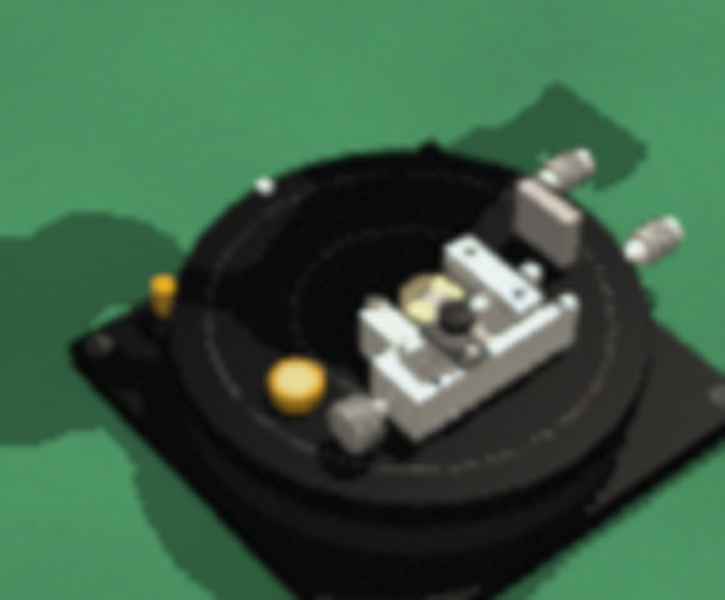

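```bash
python3 - <<'E'
from h import *
for p in([557.16,73.81,.161],):
    print(((proj("top",s2w(p,[15,0,82]))-[250,165])*5+2))
print(((proj("scene",s2w([560.73,77.04,.1648],[15,0,82]))-[260,195])*5+2))
E
```

```text
[[309.08106826 214.96125143]]
[[432.76347261 299.39351885]]
```

```bash
python3 - <<'E'
from plant import bot
print(bot.close_job(), bot.get_obs()["time"])
E
```

```text
the job is handed in; nothing more can be done
the job is handed in; nothing more can be done
```

The clamp is latched open, the sample stands against the back stop between the jaws, and the job was handed in at about 16 s.

- **Clamp:** I pushed the knob with shut fingers to its end stop, where the force rose to about 15 N with no further motion, then drew back. In the pictures the slide came back partway and stayed at about the 20 mm latch travel.
- **Sample:** I pushed it upright, without lifting, using the two slightly parted fingertips, as far as the jaws. I then pushed it home with the fingers shut, until the tool stopped with about 8 N on it. At that point the tool was within about 0.5 mm of where it should be for a seated sample.
- **Last pictures:** Both views show the sample upright between the open jaws and against the stop, about 1 px or less from the expected seat. The gauge block and brass disc look unmoved, and the arm is clear of everything. I did not check the bench items or the tray spares at the end; the arm stayed well clear of them.
- **Disagreements:** The two cameras disagreed by 3 to 4 mm on where the stage is, so I used the average. At the end of the knob push the tool was about 4.6 mm further in than I expected. I put this down to the fingertips being thinner than the 19 mm I had assumed.

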